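Release and unload the key-fob programming dock

TASK

Close the session on the key-fob dock by pressing its left key, then the right key, then the middle key (left and right as seen from the robot), one at a time and each fully down. Only then knock out every fob stuck in the dock by lifting the handle in front of its pocket, so that the rod comes up through the pocket floor, take the fob off, and lay all the fobs in the aluminium tray side by side, flat on its floor, none on top of another or propped on the rim. Finish with all four knockout rods pushed back down home and the mug, bottle and stapler left undisturbed.

Things in the scene. Friction and masses are not known exactly. Their poses are not given: they have to be found in the camera images.
- dock: Fixed white dock, 66 mm high, 280 mm wide (its y, to the left), spanning x -35 to +85 mm (x points away from the robot at yaw 0); origin on its underside below the middle of the pocket row. Four pockets, 46 (x) by 30 (y) by 20 mm deep, at x = 0, y = +99, +33, -33, -99 mm, each with a rod hole in its floor. Three round keys behind them (x = +58 mm), four knockout handles in front (x = -70 mm).
- tray_in (a point): Centre of the inner floor, 4 mm above the desk, of a loose open aluminium tray, 160 mm (its x) by 240 mm (its y) outside, 20 mm high, walls 4 mm, 0.6 kg. Site axes are the tray's axes.
- rod1 (a joint): Height in m of knockout rod 1, under the pocket at dock y = +99 mm: 0 = home (down), 0.022 = fully up. Rod and handle are one sliding piece without spring: 5 N of friction, 1.5 N of weight; it stays where it is left. From 0.004 the rod carries a fob in the pocket up with it; fully up, the fob stands 16 mm proud of the dock.
- head1 (a point): Centre of the top face of knockout handle 1: a grey cylindrical head 24 mm across, 16 mm high, on a 10 mm upright stem, at dock x = -70, y = +99 mm, in front of its pocket. The top is 82 mm above the desk when home and rises with the rod. Lift the head to push the rod up through the pocket floor; press it down to bring the rod home.
- rod2 (a joint): Height in m of knockout rod 2, under the pocket at dock y = +33 mm: 0 = home (down), 0.022 = fully up. Rod and handle are one sliding piece without spring: 5 N of friction, 1.5 N of weight; it stays where it is left. From 0.004 the rod carries a fob in the pocket up with it; fully up, the fob stands 16 mm proud of the dock.
- head2 (a point): Centre of the top face of knockout handle 2: a grey cylindrical head 24 mm across, 16 mm high, on a 10 mm upright stem, at dock x = -70, y = +33 mm, in front of its pocket. The top is 82 mm above the desk when home and rises with the rod. Lift the head to push the rod up through the pocket floor; press it down to bring the rod home.
- rod3 (a joint): Height in m of knockout rod 3, under the pocket at dock y = -33 mm: 0 = home (down), 0.022 = fully up. Rod and handle are one sliding piece without spring: 5 N of friction, 1.5 N of weight; it stays where it is left. From 0.004 the rod carries a fob in the pocket up with it; fully up, the fob stands 16 mm proud of the dock.
- head3 (a point): Centre of the top face of knockout handle 3: a grey cylindrical head 24 mm across, 16 mm high, on a 10 mm upright stem, at dock x = -70, y = -33 mm, in front of its pocket. The top is 82 mm above the desk when home and rises with the rod. Lift the head to push the rod up through the pocket floor; press it down to bring the rod home.
- rod4 (a joint): Height in m of knockout rod 4, under the pocket at dock y = -99 mm: 0 = home (down), 0.022 = fully up. Rod and handle are one sliding piece without spring: 5 N of friction, 1.5 N of weight; it stays where it is left. From 0.004 the rod carries a fob in the pocket up with it; fully up, the fob stands 16 mm proud of the dock.
- head4 (a point): Centre of the top face of knockout handle 4: a grey cylindrical head 24 mm across, 16 mm high, on a 10 mm upright stem, at dock x = -70, y = -99 mm, in front of its pocket. The top is 82 mm above the desk when home and rises with the rod. Lift the head to push the rod up through the pocket floor; press it down to bring the rod home.
- key_left (a joint): Travel in m of the left key (left, middle, right as seen from the robot): 0 = up, 0.006 = fully down; springs back; fully down takes 5 N. It counts as pressed beyond 0.0045.
- key_left_top (a point): Centre of the top of the left key, a white round spring button of 26 mm diameter on the dock at x = +58, y = +55 mm, its top 88 mm above the desk when up, standing 10 mm proud of a round grey collar of 42 mm diameter; pressed straight down.
- key_middle (a joint): Travel in m of the middle key (left, middle, right as seen from the robot): 0 = up, 0.006 = fully down; springs back; fully down takes 5 N. It counts as pressed beyond 0.0045.
- key_middle_top (a point): Centre of the top of the middle key, a white round spring button of 26 mm diameter on the dock at x = +58, y = +0 mm, its top 88 mm above the desk when up, standing 10 mm proud of a round grey collar of 42 mm diameter; pressed straight down.
- key_right (a joint): Travel in m of the right key (left, middle, right as seen from the robot): 0 = up, 0.006 = fully down; springs back; fully down takes 5 N. It counts as pressed beyond 0.0045.
- key_right_top (a point): Centre of the top of the right key, a white round spring button of 26 mm diameter on the dock at x = +58, y = -55 mm, its top 88 mm above the desk when up, standing 10 mm proud of a round grey collar of 42 mm diameter; pressed straight down.
- fobA_c (a point): Centre of a loose black plastic key fob, a block 44 mm (x) by 28 mm (y) by 18 mm (z), about 45 g. At the start it is stuck flat in a dock pocket, its top 2 mm below the dock's top, its long side along the dock's x. The number of fobs varies: None from the start means that this one is absent. All fobs are alike.
- fobB_c (a point): Centre of a loose black plastic key fob, a block 44 mm (x) by 28 mm (y) by 18 mm (z), about 45 g. At the start it is stuck flat in a dock pocket, its top 2 mm below the dock's top, its long side along the dock's x. The number of fobs varies: None from the start means that this one is absent. All fobs are alike.
- fobC_c (a point): Centre of a loose black plastic key fob, a block 44 mm (x) by 28 mm (y) by 18 mm (z), about 45 g. At the start it is stuck flat in a dock pocket, its top 2 mm below the dock's top, its long side along the dock's x. The number of fobs varies: None from the start means that this one is absent. All fobs are alike.
- fobD_c (a point): Centre of a loose black plastic key fob, a block 44 mm (x) by 28 mm (y) by 18 mm (z), about 45 g. At the start it is stuck flat in a dock pocket, its top 2 mm below the dock's top, its long side along the dock's x. The number of fobs varies: None from the start means that this one is absent. All fobs are alike.
- mug: Bystander: white ceramic mug, 80 mm across, 90 mm high; origin at the centre of its underside. Not to be disturbed.
- bottle: Bystander: clear plastic bottle, 64 mm across, 200 mm high; origin at the centre of its underside. Not to be disturbed.
- stapler: Bystander: grey desk stapler, 40 x 140 x 45 mm; origin at the centre of its underside. Not to be disturbed.
Things that resemble listed ones, but are neither listed nor needed, are in the scene too. What is shaped like the part that bears fobD_c but red or yellow is not meant.

How it is judged:
By the outcome, as a careful person would: the job done as asked, in the order asked, and still so for the second after the job is handed in, with the robot touching nothing.
Of fobA, fobB, fobC, fobD only 2 to 4 are there at a start; the rules pass over those that are not, and their reading is None.
At some moment in a run one of tray may be knocked a few centimetres aside while the robot is not near it.
Once in a run the grip may slacken for a moment while it holds something.
It also fails if it takes over 210 s, if anything falls off the work surface, if the arm or the gripper's body presses on something with over 40 N, if the wrist force passes 120 N, or if a joint passes its speed limit or range.

ROBOT

A 6-joint arm with a two-finger parallel gripper is mounted at the origin on the work surface. World frame = base frame: x ahead of the robot, y to its left, z up, the work surface at z = 0. Lengths are in mm, angles in degrees, forces in N, time in s.
With the tool pointing down it reaches from about 350 to 850 mm from the base axis. Payload 8.1 kg.
Tool frame: the origin (TCP) lies at the centre of the arm's flange, where the gripper is bolted on; the fingertips stand 173 mm ahead of it and the grasp point (between the pads) lies 155 mm ahead of it; z points along the fingers, y is the line along which they close (so a half turn about z gives the same grasp; the last joint's range is limited). The gripper opens to 85 mm and grips with 20 to 120 N. Pads are 22 mm wide; open, the fingers measure 114 mm over their backs; the gripper's body (76 mm by 85 mm) begins 54 mm behind the grasp point. The pads swing forward as they close: fully open they stand 13 mm farther back than shut.
Start: joints at [65.466, 7.471, 85.268, -0, 87.261, -4.893], TCP at [201.655, 565.104, 404.692] pointing down, gripper open.
Joint ranges: [-169.43, 169.43], [-51.17, 129.36], [1.28, 143.12], [-76.62, 256.62], [0, 156.53], [-152.29, 152.29]. Speed limits (degrees/s): [136.94, 136.94, 159.86, 180, 180, 180].

INTERFACE

Orientations are given as [roll, pitch, yaw] about the fixed x, y, z axes, in that order (R = Rz(yaw) Ry(pitch) Rx(roll)).
In Python, from bench import * gives the robot as it stands.
- The arm moves only by the shell command python3 -m jog 'ROWS' [FORCE]. ROWS is text: rows parted by semicolons, each of 7 numbers parted by spaces: the shift along the tool's x, y, z scaled (see below), then the turn, a rotation vector about the tool's x, y, z scaled (see below), then the closure, from -1 (fully open) to 1 (shut). In form: tx ty tz wx wy wz hand; .... A call has 1 to 5 rows; each row shifts and turns the commanded pose from where the row before left it, along the tool's axes as they then stand; what a row does not reach is not made up. The controller multiplies each number of a shift by 0.1 m and each number of a turn by 60 degrees. A row lasts 1/8 s, in which the tool goes at most 62.5 mm and 10.7 degrees, less where a joint would pass 70% of its speed; a pose out of reach is approached as far as the arm can. A call with a number of a shift or a turn outside -1 to 1 is refused whole. A call with a gripper value outside its range is refused whole. The fingers move at their own pace and stop on an object; FORCE is the grip in N (left out, the last holds). Time passes only in rows, so rows that do not move let the fingers close. It gives the time, the measured TCP pose, the force, the opening and the grip force at its end, in the units of the state.
- sense(): the state, without advancing time (a new reading comes with each control period).
- snapshot(name): name is "scene" or "side" or "wrist"; returns a dict with "img" (400x640x3 uint8, red, green, blue), "fx", "fy", "cx", "cy" (pixels), "extrinsics" (4x4, takes a point from camera to world coordinates). Camera axes: x right, y down, z forward; pixel columns grow to the right and rows downward; lengths in mm; the calibration is good to about 2 mm. A picture is of the moment at which its call begins. There is no depth.
- hand_in(): hands the job in; it is judged then, once.
The state is a dict: "time": time; "joint_pos": joint angles; "qd": joint speeds; "joint_efforts": joint torques, N m; "tool_pos": TCP position; "tcp_rot": TCP orientation; "ft_force": force on the tool from outside, world axes, zero at the start; "wrist_torque": the same for the moment, N m; "finger_gap": finger opening in mm; "grip_force": force on a finger pad.
Only numpy, scipy, OpenCV 4.12 (cv2) and the standard library are available. Lean on these libraries where they do the work, as an engineer would, in place of code of your own. Each camera call takes 0.05 s, during which the arm holds its last target. There are 200 camera calls.

## Working session

There is one attempt and no reset: what is moved stays moved. The work goes in short steps, Python scripts to look and compute and a shell command to move; the robot and the scene stay as the last step left them, time stands still between calls to the robot, and variables do not carry over. Pictures are saved under pics/ and viewed, at most 14 in all, crops included, and the job is handed in when it is done.

```bash
ls; mkdir -p pics
python3 - <<'E'
from bench import *
import cv2,numpy as np
print(sense())
for n in("scene","side","wrist"):
    s=snapshot(n); cv2.imwrite(f"pics/{n}0.png",s["img"][:,:,::-1]); print(n,s["fx"],s["fy"],s["cx"],s["cy"],np.round(s["extrinsics"],3).tolist())
E
```

```text
pics
{'time': 0.0, 'joint_pos': array([ 6.54643133e+01,  7.51514670e+00,  8.53328674e+01, -1.61159754e-03,
        8.72601536e+01, -4.89149367e+00]), 'qd': array([-0.01559093, -0.01958086, -0.01035911,  0.01011577, -0.01606568,
        0.0746653 ]), 'joint_efforts': array([ 1.08987944e-03, -5.69413126e+01, -5.00537968e+01, -1.66920868e-04,
        1.52138004e-02,  3.61003652e-05]), 'tool_pos': array([201.5743133 , 564.86870527, 403.60932489]), 'tcp_rot': array([-1.79892089e+02, -7.61959935e-03,  1.60355878e+02]), 'ft_force': array([ 0.14006379, -0.08378336, -1.01164394]), 'wrist_torque': array([ 0.02094009, -0.03172555, -0.01791311]), 'grip_force': 0.0, 'finger_gap': 85.80965837587316}
scene 455.0656081489699 455.0656081489699 319.528512371654 209.33662129552405 [[-0.691, 0.58, -0.43, 1016.961], [0.723, 0.562, -0.402, 369.704], [0.008, -0.589, -0.808, 893.458], [0.0, 0.0, 0.0, 1.0]]
side 448.3923699131776 448.3923699131776 310.99626448708466 197.66205188823605 [[0.988, -0.093, 0.127, 448.264], [-0.156, -0.648, 0.746, -789.009], [0.013, -0.756, -0.654, 737.275], [0.0, 0.0, 0.0, 1.0]]
wrist 300.5330977266267 300.5330977266267 317.8627949249669 200.00800329987518 [[0.335, 0.893, 0.301, 122.53], [0.942, -0.317, -0.109, 593.071], [-0.002, 0.321, -0.947, 372.502], [0.0, 0.0, 0.0, 1.0]]
```

View pics/scene0.png

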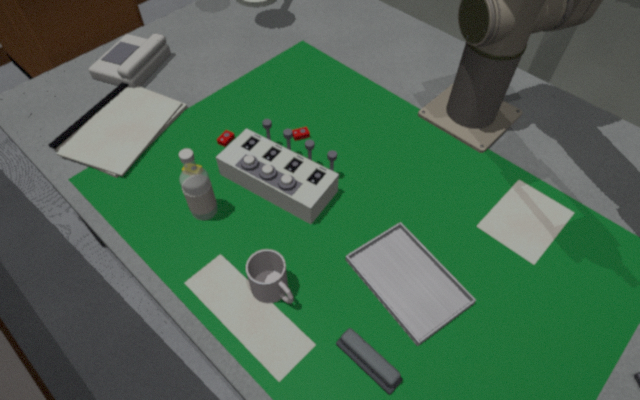

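View pics/side0.png

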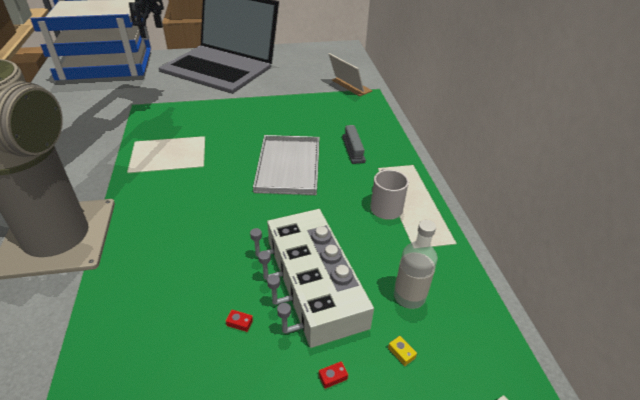

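The scene view shows the dock around (278,175), mug (267,275), bottle (200,190), tray (410,282) and stapler (368,360). The side view shows the same layout, plus red and yellow decoys. I'll zoom in for accurate pixels.

Run:
```python
import cv2,numpy as np
a=cv2.imread("pics/scene0.png")[110:225,205:350]; b=cv2.imread("pics/side0.png")[200:350,240:380]
c=cv2.resize(a,None,fx=5,fy=5,interpolation=cv2.INTER_CUBIC); cv2.imwrite("pics/z1.png",c)
c=cv2.resize(b,None,fx=4,fy=4,interpolation=cv2.INTER_CUBIC); cv2.imwrite("pics/z2.png",c)
```

```text
(no output)
```

View pics/z1.png

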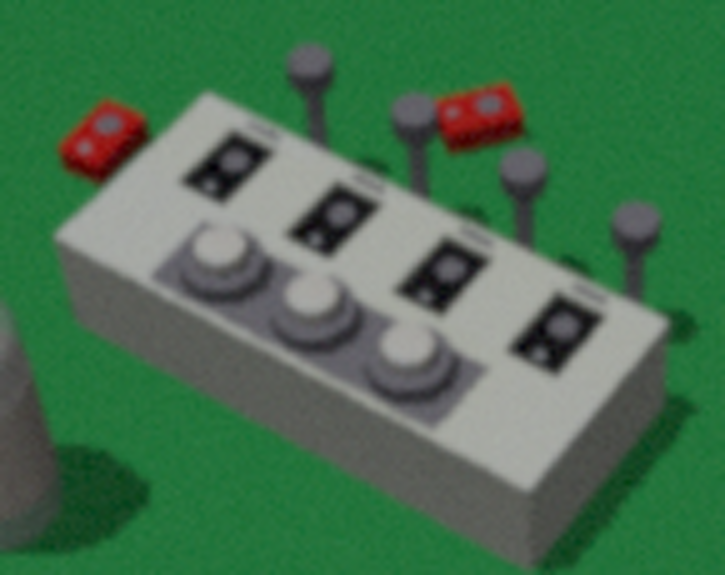

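View pics/z2.png

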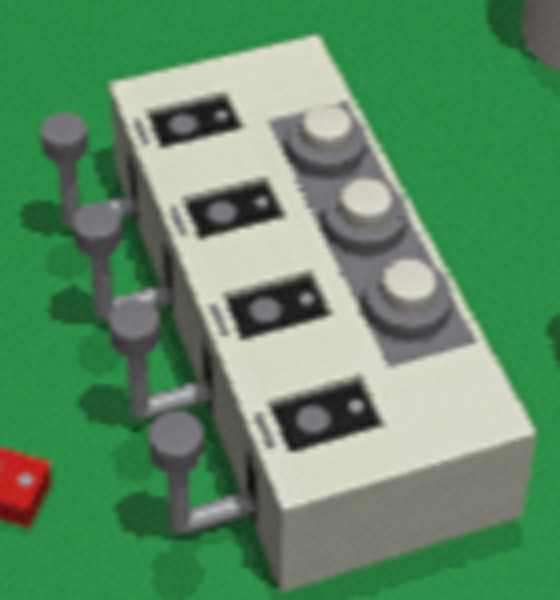

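All four pockets hold black fobs: a grey dot pattern is visible in each. I'll fit the dock and tray poses from both views.

```bash
cat > h.py <<'E'
from bench import *
import numpy as np, cv2
from scipy.optimize import least_squares
from scipy.spatial.transform import Rotation as R
def proj(s,P):
    E=np.array(s["extrinsics"]); p=(np.atleast_2d(P)-E[:3,3])@E[:3,:3]
    return np.c_[s["fx"]*p[:,0]/p[:,2]+s["cx"], s["fy"]*p[:,1]/p[:,2]+s["cy"]]
def ray(s,uv,z):
    E=np.array(s["extrinsics"]); d=E[:3,:3]@[(uv[0]-s["cx"])/s["fx"],(uv[1]-s["cy"])/s["fy"],1]
    return E[:3,3]+d*(z-E[2,3])/d[2]
def place(v,P):
    c,s=np.cos(v[2]),np.sin(v[2]); P=np.array(P,float)
    return np.c_[v[0]+c*P[:,0]-s*P[:,1], v[1]+s*P[:,0]+c*P[:,1], P[:,2]]
def fit(obs,v0):
    f=lambda v: np.concatenate([(proj(s,place(v,P))-uv).ravel() for s,P,uv in obs])
    r=least_squares(f,v0,loss="soft_l1"); return r.x,f(r.x).reshape(-1,2)
def state(tag=""):
    s=sense(); print(tag,"t%.1f"%s["time"],"pos",np.round(s["tool_pos"],1),"rpy",np.round(s["tcp_rot"],1),"F",np.round(s["ft_force"],1),"gap %.1f grip %.1f"%(s["finger_gap"],s["grip_force"]),"j",np.round(s["joint_pos"]).astype(int)); return s
def go(x,y,z=None,yaw=None):
    """units for rows: shift in tool axes at present, plus turn about tool z"""
    s=sense(); M=R.from_euler("xyz",s["tcp_rot"],degrees=True)
    d=np.array([x,y,s["tool_pos"][2] if z is None else z])-s["tool_pos"]
    print("shift",np.round(M.inv().apply(d)/100,3), "" if yaw is None else "wz %.3f"%(-(((yaw-s["tcp_rot"][2]+90)%180)-90)/60))
E
python3 - <<'E'
from h import *
s=snapshot("scene"); q=snapshot("side")
H=[(-70,y,82) for y in(99,33,-33,-99)]; K=[(58,y,88) for y in(55,0,-55)]; C=[(-35,-140,66),(-35,140,66),(85,140,66),(85,-140,66)]
sc=np.array([(637,217),(525,165),(416,110),(310,60),(409,345),(313,295),(221,247),(208,92),(669,325),(530,490),(55,237)])/5+[204.6,109.6]
sd=np.array([(65,130),(98,222),(134,318),(176,433),(327,125),(368,197),(410,279),(282,507),(110,83),(318,37),(535,432)])/4+[239.6,199.6]
P=H+K+C
v,r=fit([(s,P,sc),(q,P,sd)],[500,0,0]); print("dock",v[:2],np.degrees(v[2])); print(np.round(r,1).tolist())
for i,z in ((s,sc),(q,sd)):
    w,_=fit([(i,P,z)],v); print(w[:2],np.degrees(w[2]))
np.save("dock.npy",v)
T=[(-80,120,20),(-80,-120,20),(80,-120,20),(80,120,20)]
# side: left-top=-x far(+y)
ts=np.array([(262,136),(254,190),(318,192),(320,137)])
tc=np.array([(474,298),(401,224),(347,262),(419,339)])
w,r=fit([(s,T,tc),(q,T,ts)],[450,350,0]); print("tray",w[:2],np.degrees(w[2]),np.round(r,1).tolist()); np.save("tray.npy",w)
print("mug",ray(s,(267,298),0),ray(q,(388,214),0)); print("bottle",ray(s,(204,214),0),ray(q,(412,302),0)); print("stapler",ray(q,(355,142),45))
print("heads",place(v,H).round(1).tolist(),"keys",place(v,K).round(1).tolist())
k=place(v,K); s0=sense(); 
state(); go(k[0][0],k[0][1],300,np.degrees(v[2])+0)
E
```

```text
dock [ 531.85806467 -213.92878619] 370.5840830976455
[[-0.9, 0.8], [-1.1, 0.3], [-1.1, 0.8], [-0.9, 0.7], [-1.1, -0.3], [-1.0, -0.3], [-1.1, -0.4], [-0.8, 0.6], [-0.8, -0.2], [-1.1, 0.6], [-1.0, 0.3], [-1.0, -0.9], [-0.9, -1.1], [-0.6, 0.3], [-0.7, -0.0], [-0.5, -1.6], [-0.9, -0.8], [-0.6, -0.8], [-0.4, 0.4], [-0.6, -0.4], [-0.5, -0.9], [-0.4, -0.0]]
[ 529.66007705 -212.81559933] 370.6073075421048
[ 532.91474439 -215.19300393] 370.4899557346324
tray [550.50661326 193.05930473] -9.726173814528083 [[0.4, -0.2], [-4.2, -2.6], [-4.0, -5.4], [-0.2, 3.3], [0.7, -1.2], [-0.3, -2.7], [-0.5, -3.5], [-2.3, -1.2]]
mug [787.29052454   5.81147036   0.        ] [766.33177494 -34.44413258   0.        ]
bottle [ 7.44505253e+02 -2.65248120e+02 -1.13686838e-13] [ 7.40448256e+02 -2.89985812e+02 -1.13686838e-13]
stapler [739.67740916 215.31867352  45.        ]
heads [[444.9, -129.5, 82.0], [457.0, -194.3, 82.0], [469.1, -259.2, 82.0], [481.2, -324.1, 82.0]] keys [[578.8, -149.2, 88.0], [588.9, -203.3, 88.0], [599.0, -257.3, 88.0]]
 t0.2 pos [201.6 565.  404.2] rpy [-180.    -0.   160.4] F [-0.4  0.1  0.5] gap 85.3 grip 0.0 j [65  7 85  0 87 -5]
shift [-5.953 -5.458  1.046] wz -0.504
```

The dock fit is consistent across both views: (532,-214), yaw 10.6°. I'll rotate to yaw -169.4 and move over to the keys with the gripper shut.

```bash
cat >> h.py <<'E'
def go(x,y,z=None,yaw=None):
    s=sense(); y0=s["tcp_rot"][2]; yw=y0 if yaw is None else y0+((yaw-y0+90)%180)-90
    M=R.from_euler("xyz",[180,0,yw],degrees=True)
    d=np.array([x,y,s["tool_pos"][2] if z is None else z])-s["tool_pos"]
    print("turn first wz %.3f"%(-(yw-y0)/60)," shift",np.round(M.inv().apply(d)/100,3))
E
python3 -m jog '0 0 0 0 0 -.168 -1;0 0 0 0 0 -.168 -1;0 0 0 0 0 -.168 1;-.15 -.48 0 0 0 0 1;-.15 -.48 0 0 0 0 1' 40
python3 -m jog '-.15 -.48 0 0 0 0 1;-.15 -.48 0 0 0 0 1;-.15 -.48 0 0 0 0 1;-.15 -.48 0 0 0 0 1;-.15 -.48 0 0 0 0 1'
python3 -m jog '-.15 -.48 0 0 0 0 1;-.15 -.48 0 0 0 0 1;-.15 -.48 0 0 0 0 1;-.15 -.48 0 0 0 0 1;-.15 -.48 0 0 0 0 1'
python3 -m jog '-.15 -.48 0 0 0 0 1;0 0 0 0 0 0 1;0 0 0 0 0 0 1'
python3 - <<'E'
from h import *
s=state(); v=np.load("dock.npy")
k=place(v,[(58,55,88)])[0]; go(k[0],k[1],300,np.degrees(v[2]))
w=snapshot("wrist"); im=w["img"][:,:,::-1].copy()
P=[(-70,y,82) for y in(99,33,-33,-99)]+[(58,y,88) for y in(55,0,-55)]+[(-35,-140,66),(-35,140,66),(85,140,66),(85,-140,66)]
print(proj(w,place(v,P)).round(1).tolist())
for p in proj(w,place(v,P)): cv2.drawMarker(im,tuple(int(round(a)) for a in p),(0,0,255),0,8,1)
cv2.imwrite("pics/w1.png",im)
E
```

```text
time: 0.88
tool_pos: [249.0, 475.4, 404.3]
tcp_rot: [-180.0, -0.0, -169.3]
ft_force: [0.4, 0.1, 0.4]
finger_gap: 32.3
grip_force: 0.0
time: 1.5
tool_pos: [367.1, 252.6, 404.8]
tcp_rot: [180.0, 0.0, -169.4]
ft_force: [0.1, -0.9, 1.1]
finger_gap: 0.2
grip_force: 0.0
time: 2.12
tool_pos: [485.0, 30.4, 404.8]
tcp_rot: [180.0, 0.0, -169.4]
ft_force: [0.8, 0.8, 1.0]
finger_gap: -0.1
grip_force: 0.0
time: 2.5
tool_pos: [508.0, -12.4, 404.5]
tcp_rot: [180.0, -0.0, -169.4]
ft_force: [0.2, -0.0, -0.1]
finger_gap: 0.1
grip_force: 0.0
 t2.5 pos [508.  -12.4 404.5] rpy [ 180.    -0.  -169.4] F [ 0.2 -0.  -0.1] gap 0.1 grip 0.0 j [  -7   -7  100    0   87 -108]
turn first wz -0.000  shift [-0.445 -1.475  1.045]
[[204.2, 98.7], [132.3, 98.7], [60.3, 98.7], [-11.7, 98.7], [174.5, 229.2], [121.4, 229.2], [68.2, 229.2], [-23.8, 135.4], [254.8, 135.5], [261.9, 243.0], [14.8, 243.1]]
```

View pics/w1.png

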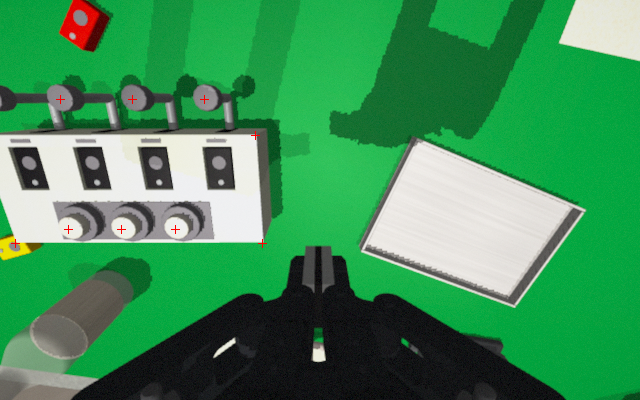

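The wrist view shows heads near (207,97) and keys near (182,229), so the fit is a few px off. The tray corners are at (417,138), (585,209), (515,305) and (362,249). I'll refine both poses with this view before acting.

Run:
```python
from h import *
w=snapshot("wrist"); im=w["img"]; v=np.load("dock.npy"); g=im.min(2)
m=np.zeros(g.shape,np.uint8); m[204:240,54:211]=(g[204:240,54:211]>190)
n,l,st,c=cv2.connectedComponentsWithStats(m)
for i in range(1,n):
    if st[i,4]>60: print("key",st[i],c[i].round(1))
f=(im.max(2)<70).astype(np.uint8); f[:145]=0; f[195:]=0; f[:,242:]=0
n,l,st,c=cv2.connectedComponentsWithStats(f)
for i in range(1,n):
    if st[i,4]>150: print("fob",st[i],c[i].round(1), [round(float(x),1) for x in (st[i,0]+st[i,2]/2-.5,st[i,1]+st[i,3]/2-.5)])
print("fob proj",proj(w,place(v,[(0,y,64) for y in(99,33,-33,-99)])).round(1).tolist())
hsv=cv2.cvtColor(im,cv2.COLOR_RGB2HSV); t=(hsv[:,:,1]<90).astype(np.uint8); t[:,:350]=0;t[:130]=0;t[312:]=0
n,l,st,c=cv2.connectedComponentsWithStats(t); i=1+np.argmax(st[1:,4]); print("tray",st[i])
cn=max(cv2.findContours((l==i).astype(np.uint8),0,1)[0],key=cv2.contourArea); print(cv2.approxPolyDP(cn,12,True)[:,0].tolist(), cv2.minAreaRect(cn))
c=im[80:260,0:290,::-1]; cv2.imwrite("pics/z3.png",cv2.resize(c,None,fx=2.75,fy=2.75,interpolation=cv2.INTER_CUBIC))
```

```text
key [ 54 210  28  30 522] [ 65.9 228.1]
key [111 217  24  22 382] [122.2 227.4]
key [164 217  24  22 390] [175.2 227.4]
fob [ 12 147  36  41 803] [ 29.6 167.1] [29.5, 167.0]
fob [ 76 147  34  41 826] [ 92.7 167. ] [92.5, 167.0]
fob [140 147  32  41 841] [155.8 167. ] [155.5, 167.0]
fob [204 147  30  41 860] [218.8 167. ] [218.5, 167.0]
fob proj [[217.9, 168.9], [155.0, 168.9], [92.1, 168.8], [29.1, 168.7]]
tray [  358   136   228   172 21977]
[[412, 136], [360, 251], [514, 307], [585, 210]] ((470.7296447753906, 229.3104705810547), (195.17066955566406, 127.17710876464844), 23.051301956176758)
```

View pics/z3.png

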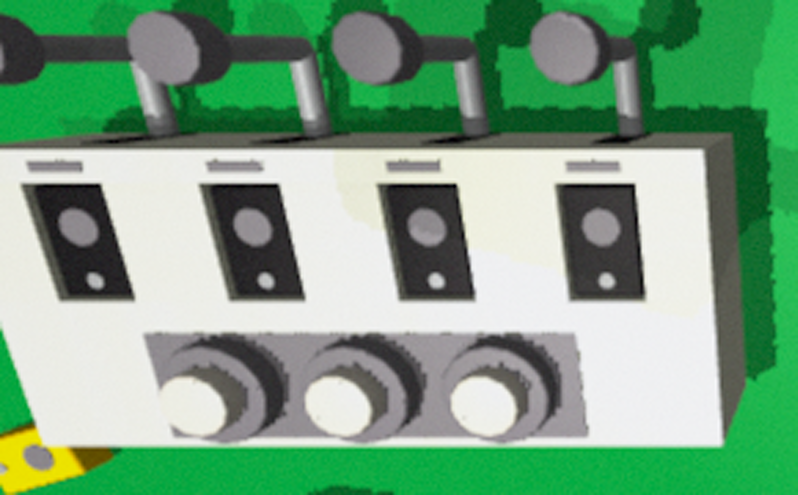

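Measured key and fob centres match the dock fit within about 2 px. Next: tray fit, then the left key.

```bash
python3 -m jog '-.22 -.5 .2 0 0 0 1;-.22 -.5 .2 0 0 0 1;0 -.47 .2 0 0 0 1;0 0 .35 0 0 0 1;0 0 0 0 0 0 1'
python3 - <<'E'
from h import *
v=np.load("dock.npy"); v[0]-=1; np.save("dock.npy",v); s=state(); k=place(v,[(58,55,88)])[0]; go(k[0],k[1],261,np.degrees(v[2]))
E
python3 - <<'E'
from h import *
# wrist cam extrinsic as of previous pose: same offset to TCP, pure translation
w=snapshot("wrist"); s=sense(); E=np.array(w["extrinsics"]); E[:3,3]+=np.array([508,-12.4,404.5])-s["tool_pos"]; w["extrinsics"]=E
t,r=fit([(w,[(-80,-120,20),(-80,120,20),(80,120,20),(80,-120,20)],np.array([(414,137),(585,210),(514,306),(361,250)]))],np.load("tray.npy"))
print(t[:2],np.degrees(t[2]),r.round(1).tolist()); np.save("tray.npy",t)
E
```

```text
time: 3.22
tool_pos: [577.0, -147.6, 306.3]
tcp_rot: [179.8, -0.3, -169.4]
ft_force: [-0.2, 1.5, -0.5]
finger_gap: 0.3
grip_force: 0.0
 t3.2 pos [ 577.  -147.6  306.3] rpy [ 179.8   -0.3 -169.4] F [-0.2  1.5 -0.5] gap 0.3 grip 0.0 j [ -19   11   92    0   78 -120]
turn first wz 0.001  shift [-0.004 -0.018  0.453]
[544.23815445 193.15590633] -11.093514921381342 [[0.6, -0.6], [0.7, -1.2], [-0.2, 2.3], [-3.3, 1.9]]
```

```bash
python3 -m jog '0 -.02 .2 0 0 0 1;0 0 .2 0 0 0 1;0 0 .04 0 0 0 1;0 0 .04 0 0 0 1;0 0 0 0 0 0 1'
python3 -m jog '0 0 .03 0 0 0 1;0 0 0 0 0 0 1;0 0 0 0 0 0 1'
```

```text
time: 3.9
tool_pos: [578.9, -150.7, 261.9]
tcp_rot: [-180.0, 0.0, -169.4]
ft_force: [-0.3, -0.2, 0.2]
finger_gap: -0.5
grip_force: 0.0
time: 4.28
tool_pos: [579.1, -150.9, 259.4]
tcp_rot: [-180.0, 0.1, -169.4]
ft_force: [2.3, -0.3, 3.3]
finger_gap: 0.4
grip_force: 1.3
```

```bash
python3 -m jog '0 0 .04 0 0 0 1;0 0 0 0 0 0 1;0 0 0 0 0 0 1'
python3 -m jog '0 0 .03 0 0 0 1;0 0 0 0 0 0 1;0 0 0 0 0 0 1'
```

```text
time: 4.65
tool_pos: [579.2, -150.9, 255.5]
tcp_rot: [-180.0, 0.1, -169.4]
ft_force: [0.3, -0.3, 6.8]
finger_gap: 0.2
grip_force: 3.4
time: 5.03
tool_pos: [579.3, -150.9, 255.1]
tcp_rot: [-179.9, 0.1, -169.4]
ft_force: [-9.9, 3.1, 27.0]
finger_gap: -0.2
grip_force: 13.2
```

Left key bottomed at 27 N. Next is the right key, 110 mm over.

```bash
python3 -m jog '0 0 -.2 0 0 0 1;0 0 -.15 0 0 0 1;0 -.55 0 0 0 0 1;0 -.55 0 0 0 0 1;0 0 0 0 0 0 1'
python3 -m jog '0 0 .15 0 0 0 1;0 0 .1 0 0 0 1;0 0 .04 0 0 0 1;0 0 .03 0 0 0 1;0 0 0 0 0 0 1'
python3 -m jog '0 0 .02 0 0 0 1;0 0 0 0 0 0 1;0 0 0 0 0 0 1'
```

```text
time: 5.65
tool_pos: [598.7, -262.5, 286.5]
tcp_rot: [-179.9, -0.0, -169.6]
ft_force: [-0.1, 0.0, -0.3]
finger_gap: -0.1
grip_force: 0.0
time: 6.28
tool_pos: [599.1, -258.0, 255.5]
tcp_rot: [180.0, -0.0, -169.3]
ft_force: [-1.9, 1.8, 4.5]
finger_gap: -0.3
grip_force: 2.5
time: 6.65
tool_pos: [599.1, -258.1, 255.3]
tcp_rot: [180.0, 0.0, -169.3]
ft_force: [-10.4, 4.8, 18.1]
finger_gap: -0.2
grip_force: 8.8
```

Right key bottomed. Middle key next, 55 mm back.

```bash
python3 -m jog '0 0 -.2 0 0 0 1;0 0 -.14 0 0 0 1;0 .3 0 0 0 0 1;0 .25 0 0 0 0 1;0 0 0 0 0 0 1'
python3 -m jog '0 0 .15 0 0 0 1;0 0 .1 0 0 0 1;0 0 .04 0 0 0 1;0 0 .03 0 0 0 1;0 0 0 0 0 0 1'
python3 -m jog '0 0 .02 0 0 0 1;0 0 0 0 0 0 1;0 0 0 0 0 0 1'
python3 -m jog '0 0 -.3 0 0 0 1;0 0 -.3 0 0 0 1;0 0 -.2 0 0 0 -.1;0 0 0 0 0 0 -.1;0 0 0 0 0 0 -.1'
python3 - <<'E'
from h import *
v=np.load("dock.npy"); s=state(); k=place(v,[(-70,99,82)])[0]; go(k[0],k[1],74+155+30,np.degrees(v[2]))
E
```

```text
time: 7.28
tool_pos: [588.9, -203.3, 287.2]
tcp_rot: [180.0, 0.0, -169.3]
ft_force: [-0.7, -0.0, 0.1]
finger_gap: -0.1
grip_force: 0.0
time: 7.9
tool_pos: [588.7, -205.3, 255.4]
tcp_rot: [-180.0, -0.1, -169.4]
ft_force: [-6.0, 0.6, 8.7]
finger_gap: 0.4
grip_force: 4.5
time: 8.28
tool_pos: [588.7, -205.3, 255.2]
tcp_rot: [-180.0, -0.0, -169.4]
ft_force: [-11.4, 2.4, 21.1]
finger_gap: -0.2
grip_force: 10.2
time: 8.9
tool_pos: [588.5, -204.7, 331.2]
tcp_rot: [179.9, -0.1, -169.4]
ft_force: [0.1, -0.7, -0.1]
finger_gap: 47.0
grip_force: 0.0
 t8.9 pos [ 588.5 -204.7  331.2] rpy [ 1.799e+02 -1.000e-01 -1.694e+02] F [ 0.1 -0.7 -0.1] gap 47.0 grip 0.0 j [ -24   14   86    0   80 -124]
turn first wz 0.000  shift [1.284 1.005 0.722]
```

All three keys pressed in order. Now handle 1.

```bash
python3 -m jog '.43 .34 0 0 0 0 -.1;.43 .33 0 0 0 0 -.1;.42 .33 0 0 0 0 -.1;0 0 .4 0 0 0 -.1;0 0 0 0 0 0 -.1'
python3 -m jog '0 0 .4 0 0 0 -.1;0 0 .23 0 0 0 -.1;0 0 0 0 0 0 -.1;0 0 0 0 0 0 -.1'
python3 - <<'E'
from h import *
v=np.load("dock.npy"); s=state(); k=place(v,[(-70,99,82)])[0]; go(k[0],k[1],229,np.degrees(v[2]))
w=snapshot("wrist"); cv2.imwrite("pics/w2.png",w["img"][:,:,::-1])
E
```

```text
time: 9.52
tool_pos: [442.5, -129.1, 289.0]
tcp_rot: [179.8, -0.3, -169.4]
ft_force: [-0.5, -0.0, 0.3]
finger_gap: 47.2
grip_force: 0.0
time: 10.02
tool_pos: [445.4, -130.4, 230.7]
tcp_rot: [-180.0, 0.0, -169.4]
ft_force: [-1.1, 0.1, 0.3]
finger_gap: 47.0
grip_force: 0.0
 t10.0 pos [ 445.4 -130.4  230.7] rpy [-180.     0.  -169.4] F [-1.1  0.1  0.3] gap 47.0 grip 0.0 j [ -23   -5  116    0   68 -123]
turn first wz 0.000  shift [0.013 0.012 0.017]
```

View pics/w2.png

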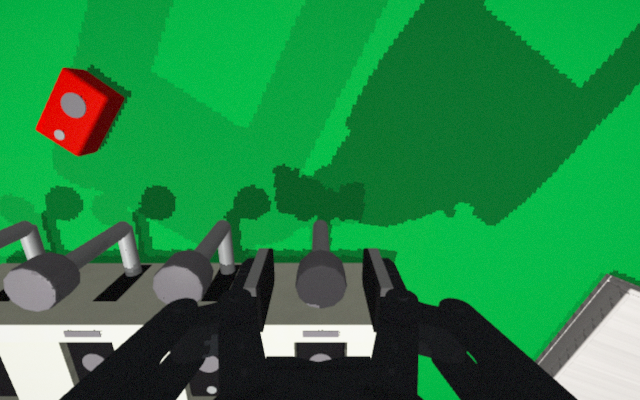

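Head 1 sits at (321,285), centred between the fingers (about 262 to 375). I'll grip and lift.

```bash
python3 -m jog '0 0 0 0 0 0 1;0 0 0 0 0 0 1;0 0 0 0 0 0 1;0 0 0 0 0 0 1' 50
python3 -m jog '0 0 -.06 0 0 0 1;0 0 -.06 0 0 0 1;0 0 -.06 0 0 0 1;0 0 -.05 0 0 0 1;0 0 0 0 0 0 1'
python3 -m jog '0 0 -.01 0 0 0 1;0 0 0 0 0 0 1;0 0 0 0 0 0 1'
```

```text
time: 10.58
tool_pos: [445.1, -129.5, 230.8]
tcp_rot: [179.9, 0.1, -169.4]
ft_force: [-1.0, 5.5, 5.1]
finger_gap: 22.4
grip_force: 48.6
time: 11.2
tool_pos: [445.0, -129.4, 253.0]
tcp_rot: [179.9, 0.1, -169.4]
ft_force: [4.4, 4.4, -4.6]
finger_gap: 22.1
grip_force: 53.1
time: 11.58
tool_pos: [445.0, -129.4, 253.1]
tcp_rot: [179.9, 0.1, -169.4]
ft_force: [9.2, 2.7, -13.9]
finger_gap: 22.4
grip_force: 52.2
```

Rod 1 is at its stop (22.3 mm). Release, then go to fob 1.

```bash
python3 -m jog '0 0 .01 0 0 0 -.1;0 0 0 0 0 0 -.1;0 0 0 0 0 0 -.1;0 0 -.3 0 0 0 -.1;0 0 -.25 0 0 0 -.1'
python3 -m jog '-.36 0 0 0 0 0 -.1;-.33 0 0 0 0 0 -.1;0 0 .25 0 0 0 -.1;0 0 0 0 0 0 -.1'
python3 - <<'E'
from h import *
v=np.load("dock.npy"); s=state(); k=place(v,[(0,99,82)])[0]; go(k[0],k[1],241,np.degrees(v[2]))
w=snapshot("wrist"); cv2.imwrite("pics/w3.png",w["img"][:,:,::-1]); print(proj(w,place(v,[(0,99,82),(-22,99,82),(-70,99,104)])).round())
E
```

```text
time: 12.2
tool_pos: [444.6, -130.1, 308.7]
tcp_rot: [-180.0, 0.0, -169.4]
ft_force: [0.2, -0.4, 0.0]
finger_gap: 46.6
grip_force: 0.0
time: 12.7
tool_pos: [511.7, -117.0, 280.7]
tcp_rot: [179.9, -0.2, -169.4]
ft_force: [0.0, 0.4, -0.7]
finger_gap: 46.8
grip_force: 0.0
 t12.7 pos [ 511.7 -117.   280.7] rpy [ 179.9   -0.2 -169.4] F [ 0.   0.4 -0.7] gap 46.8 grip 0.0 j [ -18    1  105    0   74 -119]
turn first wz 0.001  shift [-0.011  0.002  0.397]
[[317. 244.]
 [317. 211.]
 [316. 133.]]
```

View pics/w3.png

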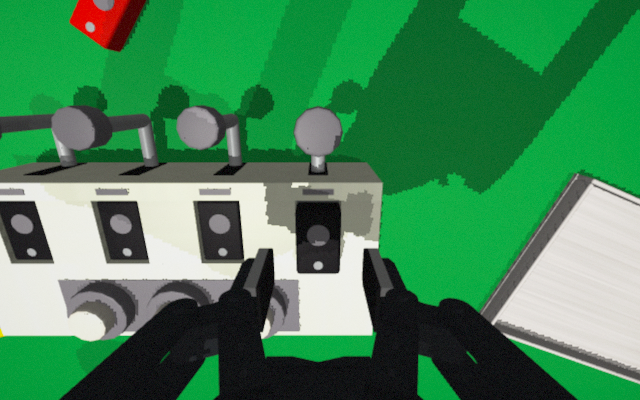

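Fob 1 stands proud at (318,237), centred between the fingers. I'll descend and grip.

```bash
python3 -m jog '0 0 .3 0 0 0 -.1;0 0 .09 0 0 0 -.1;0 0 0 0 0 0 -.1;0 0 0 0 0 0 1;0 0 0 0 0 0 1' 60
python3 -m jog '0 0 0 0 0 0 1;0 0 0 0 0 0 1;0 0 -.2 0 0 0 1;0 0 -.2 0 0 0 1;0 0 0 0 0 0 1'
python3 - <<'E'
from h import *
v=np.load("tray.npy"); s=state(); k=place(v,[(-38,-55,82)])[0]; print(k);go(k[0],k[1],300,np.degrees(v[2]))
w=snapshot("wrist"); cv2.imwrite("pics/w4.png",w["img"][:,:,::-1])
E
```

```text
time: 13.38
tool_pos: [513.0, -117.5, 245.1]
tcp_rot: [-180.0, 0.1, -169.4]
ft_force: [-1.6, 1.6, 3.8]
finger_gap: 25.7
grip_force: 62.7
time: 14.0
tool_pos: [513.1, -117.6, 285.0]
tcp_rot: [-179.9, 0.1, -169.4]
ft_force: [0.8, -0.4, -1.1]
finger_gap: 26.0
grip_force: 62.1
 t14.0 pos [ 513.1 -117.6  285. ] rpy [-1.799e+02  1.000e-01 -1.694e+02] F [ 0.8 -0.4 -1.1] gap 26.0 grip 62.1 j [ -18    1  105    0   74 -119]
[496.36560609 146.49522574  82.        ]
turn first wz 0.362  shift [ 0.673  2.56  -0.15 ]
```

View pics/w4.png

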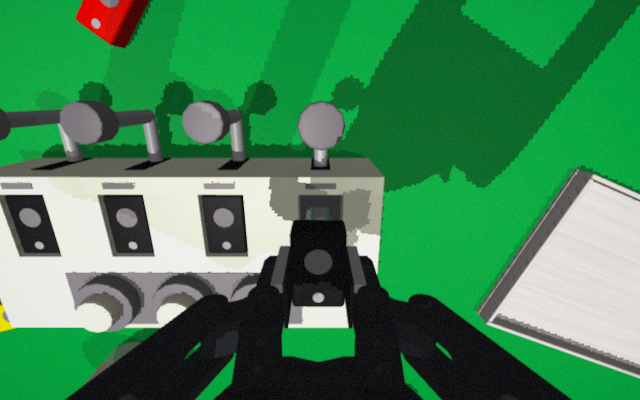

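Fob 1 is held at (318,262). Before placing, I'll locate the tray by matching its silhouette in both fixed views.

```bash
cat >> h.py <<'E'
from scipy.optimize import minimize
def tray(cams=("scene","side")):
    v0=np.load("tray.npy"); B=[(a*80,b*120,z) for a in(-1,1) for b in(-1,1) for z in(0,20)]
    ms=[]
    for n in cams:
        w=snapshot(n); hsv=cv2.cvtColor(cv2.GaussianBlur(w["img"],(3,3),0),cv2.COLOR_RGB2HSV)
        m=(hsv[:,:,1]<100).astype(np.uint8); c=proj(w,place(v0,[(0,0,4)]))[0].astype(int)
        l=cv2.connectedComponents(m)[1]; m=(l==l[c[1],c[0]]).astype(np.uint8)
        cn=max(cv2.findContours(m,0,1)[0],key=cv2.contourArea); m=cv2.fillPoly(np.zeros_like(m),[cn],1)
        ms.append((w,cv2.resize(m,None,fx=4,fy=4,interpolation=0)))
    def iou(p):
        o=[]
        for w,m in ms:
            h=cv2.convexHull((4*proj(w,place([p[0],p[1],p[2]/100],B))+1.5).round().astype(np.int32)); q=cv2.fillConvexPoly(np.zeros_like(m),h,1)
            o.append((q&m).sum()/(q|m).sum())
        iou.o=o; return -sum(o)
    r=minimize(iou,[v0[0],v0[1],v0[2]*100],method="Nelder-Mead",options=dict(initial_simplex=np.array([v0*[1,1,100]]*4)+np.r_[np.zeros((1,3)),np.diag([25,25,12])],xatol=.1,fatol=1e-5))
    iou(r.x); v=r.x/[1,1,100]; print("tray",v[:2].round(1),"yaw %.1f"%np.degrees(v[2]),"iou",np.round(iou.o,3)); return v
E
python3 - <<'E'
from h import *
tray(("scene",)); tray(("side",)); v=tray()
np.save("tray.npy",v)
state();k=place(v,[(-38,-55,82)])[0]; go(k[0],k[1],300,np.degrees(v[2]))
E
```

```text
tray [547.1 196. ] yaw -11.5 iou [0.987]
tray [551.  194.2] yaw -11.8 iou [0.022]
tray [547.3 195.8] yaw -11.6 iou [0.987 0.022]
 t14.2 pos [ 512.  -117.2  282.3] rpy [ 1.799e+02 -1.000e-01 -1.694e+02] F [ 0.8 -1.3 -0.6] gap 26.2 grip 62.1 j [ -18    1  105    0   74 -119]
turn first wz 0.369  shift [ 0.661  2.587 -0.177]
```

```bash
python3 -m jog '0 0 -.2 0 0 .123 1;0 0 0 0 0 .123 1;0 0 0 0 0 .123 1;.13 .5 0 0 0 0 1;.13 .5 0 0 0 0 1' 80
python3 -m jog '.13 .5 0 0 0 0 1;.13 .5 0 0 0 0 1;.14 .58 0 0 0 0 1;0 0 .4 0 0 0 1;0 0 .2 0 0 0 1'
python3 -m jog '0 0 0 0 0 0 1;0 0 0 0 0 0 1'
python3 - <<'E'
from h import *
v=np.load("tray.npy");k=place(v,[(-38,-55,82)])[0];state(); go(k[0],k[1],184,np.degrees(v[2]))
w=snapshot("wrist"); cv2.imwrite("pics/w5.png",w["img"][:,:,::-1])
E
```

```text
time: 14.88
tool_pos: [506.6, -13.5, 302.8]
tcp_rot: [-180.0, -0.1, 168.3]
ft_force: [1.0, -0.0, -0.6]
finger_gap: 25.3
grip_force: 83.7
time: 15.5
tool_pos: [498.1, 149.6, 240.8]
tcp_rot: [-179.9, -0.2, 168.6]
ft_force: [0.1, -0.3, -0.2]
finger_gap: 26.8
grip_force: 50.0
time: 15.75
tool_pos: [499.7, 148.5, 244.3]
tcp_rot: [180.0, 0.0, 168.4]
ft_force: [0.7, 0.1, 0.1]
finger_gap: 25.3
grip_force: 82.9
 t15.8 pos [499.7 148.5 244.3] rpy [180.    0.  168.4] F [0.7 0.1 0.1] gap 25.3 grip 82.9 j [ 11   3 107   0  70 -68]
turn first wz -0.000  shift [0.009 0.008 0.603]
```

View pics/w5.png

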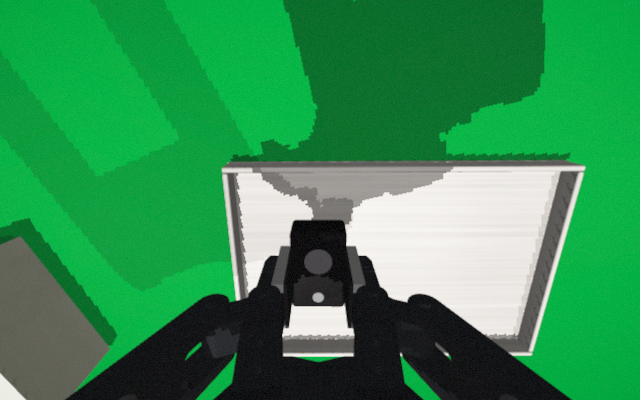

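The fob is still held at (318,262), aligned over the tray's near left corner, with the rim at (225,168), (583,168) and (532,352). I'll lower it.

```bash
python3 -m jog '0 0 .3 0 0 0 1;0 0 .22 0 0 0 1;0 0 .04 0 0 0 1;0 0 0 0 0 0 1;0 0 0 0 0 0 1'
python3 -m jog '0 0 .03 0 0 0 1;0 0 0 0 0 0 1;0 0 0 0 0 0 1'
```

```text
time: 16.42
tool_pos: [500.3, 148.7, 189.2]
tcp_rot: [179.9, 0.1, 168.5]
ft_force: [0.8, 0.5, -0.2]
finger_gap: 25.4
grip_force: 82.9
time: 16.8
tool_pos: [500.1, 148.8, 185.6]
tcp_rot: [180.0, 0.1, 168.5]
ft_force: [1.8, 0.1, 4.6]
finger_gap: 25.7
grip_force: 83.6
```

Floor contact at 4.6 N. I'll release, retreat, and move over head 1.

```bash
python3 -m jog '0 0 0 0 0 0 .05;0 0 0 0 0 0 .05;0 0 0 0 0 0 .05;0 0 -.3 0 0 0 .05;0 0 -.4 0 0 0 .05'
python3 -m jog '0 0 -.5 0 0 0 1;0 0 0 0 0 -.123 1;0 0 0 0 0 -.123 1;0 0 0 0 0 -.123 1;0 0 0 0 0 0 1' 50
python3 - <<'E'
from h import *
v=np.load("dock.npy");k=place(v,[(-70,99,82)])[0];state(); go(k[0],k[1],300,np.degrees(v[2]))
w=snapshot("wrist"); cv2.imwrite("pics/w6.png",w["img"][:,:,::-1])
E
```

```text
time: 17.42
tool_pos: [498.5, 148.4, 253.9]
tcp_rot: [-179.9, -0.2, 168.5]
ft_force: [0.8, -0.4, 0.6]
finger_gap: 40.3
grip_force: 0.0
time: 18.05
tool_pos: [499.3, 148.6, 304.5]
tcp_rot: [180.0, -0.0, -169.4]
ft_force: [-0.3, -0.4, 0.6]
finger_gap: 0.0
grip_force: 0.0
 t18.1 pos [499.3 148.6 304.5] rpy [ 180.    -0.  -169.4] F [-0.3 -0.4  0.6] gap 0.0 grip 0.0 j [ 11  -1 104   0  76 -90]
turn first wz -0.001  shift [ 1.056 -2.631  0.045]
```

View pics/w6.png

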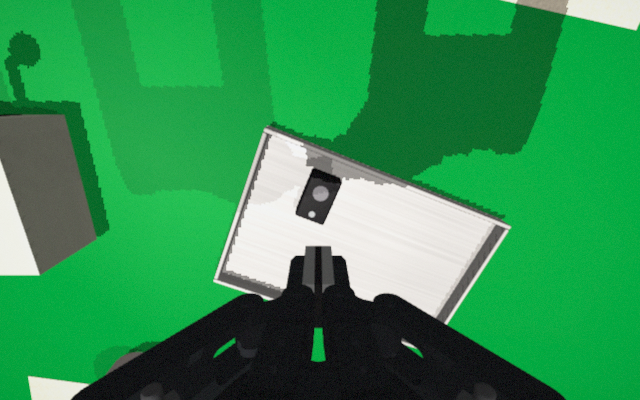

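Fob 1 lies flat in the tray at (318,196), clear of the rim. Now push rod 1 home.

```bash
python3 -m jog '.21 -.52 0 0 0 0 1;.21 -.53 0 0 0 0 1;.21 -.53 0 0 0 0 1;.21 -.53 0 0 0 0 1;.22 -.52 0 0 0 0 1'
python3 -m jog '0 0 .2 0 0 0 1;0 0 .1 0 0 0 1;0 0 .05 0 0 0 1;0 0 .06 0 0 0 1;0 0 .05 0 0 0 1'
python3 -m jog '0 0 .03 0 0 0 1;0 0 .02 0 0 0 1;0 0 0 0 0 0 1;0 0 0 0 0 0 1'
```

```text
time: 18.73
tool_pos: [443.0, -131.0, 304.9]
tcp_rot: [-180.0, 0.0, -169.6]
ft_force: [1.1, -1.0, 0.2]
finger_gap: -0.2
grip_force: 0.0
time: 19.35
tool_pos: [443.9, -128.9, 258.7]
tcp_rot: [-180.0, 0.0, -169.4]
ft_force: [-2.1, -0.6, 3.6]
finger_gap: 0.2
grip_force: 1.9
time: 19.85
tool_pos: [444.0, -129.1, 255.3]
tcp_rot: [180.0, 0.0, -169.4]
ft_force: [-7.6, 3.3, 19.0]
finger_gap: 0.1
grip_force: 9.1
```

Rod 1 is home. On to head 2.

```bash
python3 -m jog '0 0 -.35 0 0 0 -.1;0 -.33 0 0 0 0 -.1;0 -.33 0 0 0 0 -.1;0 0 0 0 0 0 -.1;0 0 .3 0 0 0 -.1'
python3 -m jog '0 0 .27 0 0 0 -.1;0 0 0 0 0 0 -.1;0 0 0 0 0 0 -.1'
python3 - <<'E'
from h import *
v=np.load("dock.npy"); s=state(); k=place(v,[(-70,33,82)])[0]; go(k[0],k[1],230,np.degrees(v[2]))
E
python3 -m jog '0 0 0 0 0 0 1;0 0 0 0 0 0 1;0 0 0 0 0 0 1;0 0 0 0 0 0 1' 50
python3 -m jog '0 0 -.06 0 0 0 1;0 0 -.06 0 0 0 1;0 0 -.06 0 0 0 1;0 0 -.05 0 0 0 1;0 0 0 0 0 0 1'
python3 -m jog '0 0 -.01 0 0 0 1;0 0 0 0 0 0 1;0 0 0 0 0 0 1'
```

```text
time: 20.48
tool_pos: [456.9, -194.5, 260.4]
tcp_rot: [-179.9, 0.2, -169.4]
ft_force: [0.6, -0.1, 0.2]
finger_gap: 46.9
grip_force: 0.0
time: 20.85
tool_pos: [456.1, -193.9, 232.4]
tcp_rot: [-180.0, 0.0, -169.4]
ft_force: [0.7, -0.3, -0.2]
finger_gap: 47.0
grip_force: 0.0
 t20.9 pos [ 456.1 -193.9  232.4] rpy [-180.     0.  -169.4] F [ 0.7 -0.3 -0.2] gap 47.0 grip 0.0 j [ -29    0  112    0   68 -130]
turn first wz 0.001  shift [ 0.002 -0.004  0.024]
time: 21.35
tool_pos: [456.4, -194.2, 233.0]
tcp_rot: [-180.0, 0.1, -169.4]
ft_force: [-0.5, 3.8, 6.4]
finger_gap: 22.2
grip_force: 48.7
time: 21.98
tool_pos: [456.3, -194.2, 255.1]
tcp_rot: [-180.0, 0.1, -169.4]
ft_force: [4.6, 0.4, -2.1]
finger_gap: 22.1
grip_force: 52.5
time: 22.35
tool_pos: [456.2, -194.2, 255.2]
tcp_rot: [-180.0, 0.1, -169.4]
ft_force: [9.3, -0.8, -11.0]
finger_gap: 22.1
grip_force: 51.7
```

Rod 2 is up. Take fob 2.

```bash
python3 -m jog '0 0 .01 0 0 0 -.1;0 0 0 0 0 0 -.1;0 0 0 0 0 0 -.1;0 0 -.3 0 0 0 -.1;0 0 -.22 0 0 0 -.1'
python3 -m jog '-.36 0 0 0 0 0 -.1;-.34 0 0 0 0 0 -.1;0 0 .25 0 0 0 -.1;0 0 .25 0 0 0 -.1;0 0 0 0 0 0 -.1'
python3 -m jog '0 0 0 0 0 0 -.1'
python3 - <<'E'
from h import *
v=np.load("dock.npy"); s=state(); k=place(v,[(0,33,82)])[0]; go(k[0],k[1],242,np.degrees(v[2]))
E
```

```text
time: 22.98
tool_pos: [455.8, -194.4, 307.8]
tcp_rot: [-180.0, 0.0, -169.4]
ft_force: [0.2, -0.3, 0.0]
finger_gap: 47.0
grip_force: 0.0
time: 23.6
tool_pos: [523.5, -180.9, 254.5]
tcp_rot: [179.9, -0.2, -169.4]
ft_force: [1.0, 1.1, 0.2]
finger_gap: 46.9
grip_force: 0.0
time: 23.72
tool_pos: [524.8, -181.6, 257.7]
tcp_rot: [-180.0, 0.0, -169.4]
ft_force: [0.5, -0.3, -0.1]
finger_gap: 46.9
grip_force: 0.0
 t23.7 pos [ 524.8 -181.6  257.7] rpy [-180.     0.  -169.4] F [ 0.5 -0.3 -0.1] gap 46.9 grip 0.0 j [ -24    7  101    0   71 -125]
turn first wz 0.000  shift [0.    0.001 0.157]
```

```bash
python3 -m jog '0 0 .16 0 0 0 -.1;0 0 0 0 0 0 -.1;0 0 0 0 0 0 1;0 0 0 0 0 0 1;0 0 0 0 0 0 1' 80
python3 -m jog '0 0 0 0 0 0 1;0 0 -.3 0 0 0 1;0 0 -.3 0 0 .123 1;0 0 0 0 0 .123 1;0 0 0 0 0 .123 1'
python3 - <<'E'
from h import *
v=tray(("scene",)); state();k=place(v,[(38,-55,82)])[0]; go(k[0],k[1],300,np.degrees(v[2]))
E
```

```text
time: 24.35
tool_pos: [524.7, -181.4, 241.0]
tcp_rot: [-180.0, 0.0, -169.4]
ft_force: [0.1, 0.2, -0.8]
finger_gap: 25.7
grip_force: 80.1
time: 24.98
tool_pos: [524.8, -181.5, 301.5]
tcp_rot: [-180.0, 0.1, 168.2]
ft_force: [-0.1, -0.5, -0.6]
finger_gap: 26.1
grip_force: 80.2
tray [547.3 195.8] yaw -11.6 iou [0.986]
 t25.0 pos [ 524.6 -181.4  301.1] rpy [-180.     0.   167.9] F [-0.3  0.2  0.1] gap 25.8 grip 80.2 j [ -24    5   99    0   76 -102]
turn first wz -0.010  shift [0.154 3.191 0.011]
```

```bash
python3 -m jog '.03 .53 0 0 0 0 1;.03 .53 0 0 0 0 1;.03 .53 0 0 0 0 1;.03 .53 0 0 0 0 1;.03 .53 0 0 0 0 1'
python3 -m jog '0 .54 .1 0 0 0 1;0 0 .4 0 0 0 1;0 0 .3 0 0 0 1;0 0 0 0 0 0 1;0 0 0 0 0 0 1'
python3 - <<'E'
from h import *
v=np.load("tray.npy"); state();k=place(v,[(38,-55,82)])[0]; go(k[0],k[1],181,np.degrees(v[2]))
E
```

```text
time: 25.65
tool_pos: [562.9, 83.0, 300.8]
tcp_rot: [180.0, 0.0, 168.6]
ft_force: [0.8, -0.3, 0.2]
finger_gap: 25.9
grip_force: 80.2
time: 26.28
tool_pos: [574.2, 134.1, 221.9]
tcp_rot: [180.0, 0.1, 168.5]
ft_force: [0.4, 1.2, 0.7]
finger_gap: 25.4
grip_force: 80.2
 t26.3 pos [574.2 134.1 221.9] rpy [1.800e+02 1.000e-01 1.685e+02] F [0.4 1.2 0.7] gap 25.4 grip 80.2 j [  8  15  97   0  68 -70]
turn first wz 0.001  shift [0.008 0.    0.409]
```

```bash
python3 -m jog '0 0 .3 0 0 0 1;0 0 .07 0 0 0 1;0 0 0 0 0 0 1;0 0 0 0 0 0 1'
python3 -m jog '0 0 .03 0 0 0 1;0 0 0 0 0 0 1;0 0 0 0 0 0 1'
```

```text
time: 26.78
tool_pos: [574.5, 134.2, 185.3]
tcp_rot: [180.0, 0.1, 168.5]
ft_force: [-0.5, 0.1, 0.2]
finger_gap: 26.1
grip_force: 80.3
time: 27.15
tool_pos: [574.0, 134.2, 181.2]
tcp_rot: [180.0, 0.1, 168.5]
ft_force: [1.2, 0.5, 2.9]
finger_gap: 26.1
grip_force: 80.6
```

On the floor. Release and return to head 2.

```bash
python3 -m jog '0 0 0 0 0 0 .05;0 0 0 0 0 0 .05;0 0 0 0 0 0 .05;0 0 -.3 0 0 0 .05;0 0 -.4 0 0 0 .05'
python3 -m jog '0 0 -.5 0 0 0 1;0 0 0 0 0 -.123 1;0 0 0 0 0 -.123 1;0 0 0 0 0 -.122 1;0 0 0 0 0 0 1' 50
python3 - <<'E'
from h import *
v=np.load("dock.npy");k=place(v,[(-70,33,82)])[0];state(); go(k[0],k[1],300,np.degrees(v[2]))
E
```

```text
time: 27.78
tool_pos: [572.8, 134.0, 249.9]
tcp_rot: [-179.9, -0.2, 168.5]
ft_force: [0.3, -0.1, -0.9]
finger_gap: 40.2
grip_force: 0.0
time: 28.4
tool_pos: [573.6, 134.1, 300.6]
tcp_rot: [180.0, -0.0, -169.5]
ft_force: [-1.1, 1.4, 0.3]
finger_gap: -0.2
grip_force: 0.0
 t28.4 pos [573.6 134.1 300.6] rpy [ 180.    -0.  -169.5] F [-1.1  1.4  0.3] gap -0.2 grip 0.0 j [  8  10  94   0  76 -92]
turn first wz -0.001  shift [ 1.76  -3.013  0.006]
```

```bash
python3 -m jog '.29 -.5 0 0 0 0 1;.29 -.5 0 0 0 0 1;.29 -.5 0 0 0 0 1;.29 -.5 0 0 0 0 1;.3 -.5 0 0 0 0 1'
python3 -m jog '.3 -.51 0 0 0 0 1;0 0 0 0 0 0 1;0 0 .15 0 0 0 1;0 0 .1 0 0 0 1;0 0 .05 0 0 0 1'
python3 -m jog '0 0 .06 0 0 0 1;0 0 .06 0 0 0 1;0 0 .05 0 0 0 1;0 0 .01 0 0 0 1;0 0 0 0 0 0 1'
python3 -m jog '0 0 .01 0 0 0 1;0 0 0 0 0 0 1'
```

```text
time: 29.02
tool_pos: [475.0, -139.9, 300.9]
tcp_rot: [-180.0, 0.0, -169.7]
ft_force: [0.3, -0.3, 0.2]
finger_gap: -0.1
grip_force: 0.0
time: 29.65
tool_pos: [455.9, -192.8, 269.6]
tcp_rot: [180.0, -0.1, -169.4]
ft_force: [-2.4, 0.4, 3.5]
finger_gap: 0.4
grip_force: 1.9
time: 30.28
tool_pos: [456.1, -193.6, 255.2]
tcp_rot: [180.0, 0.0, -169.4]
ft_force: [-12.7, 9.6, 29.0]
finger_gap: -0.1
grip_force: 14.4
time: 30.52
tool_pos: [456.2, -193.7, 255.1]
tcp_rot: [180.0, 0.0, -169.4]
ft_force: [-16.7, 12.3, 37.2]
finger_gap: 0.2
grip_force: 18.7
```

Rod 2 is home. On to head 3, easing off the push force next time.

```bash
python3 -m jog '0 0 -.38 0 0 0 -.1;0 -.33 0 0 0 0 -.1;0 -.33 0 0 0 0 -.1;0 0 0 0 0 0 -.1;0 0 .3 0 0 0 -.1'
python3 -m jog '0 0 .26 0 0 0 -.1;0 0 0 0 0 0 -.1;0 0 0 0 0 0 -.1'
python3 - <<'E'
from h import *
v=np.load("dock.npy"); s=state(); k=place(v,[(-70,-33,82)])[0]; go(k[0],k[1],232,np.degrees(v[2]))
E
python3 -m jog '0 0 0 0 0 0 1;0 0 0 0 0 0 1;0 0 0 0 0 0 1;0 0 0 0 0 0 1' 50
python3 -m jog '0 0 -.06 0 0 0 1;0 0 -.06 0 0 0 1;0 0 -.06 0 0 0 1;0 0 -.05 0 0 0 1;0 0 0 0 0 0 1'
python3 -m jog '0 0 -.01 0 0 0 1;0 0 0 0 0 0 1;0 0 0 0 0 0 1'
```

```text
time: 31.15
tool_pos: [468.8, -259.6, 261.5]
tcp_rot: [-179.8, 0.2, -169.5]
ft_force: [0.6, 0.9, 0.1]
finger_gap: 46.9
grip_force: 0.0
time: 31.52
tool_pos: [468.1, -258.7, 234.4]
tcp_rot: [-180.0, 0.0, -169.4]
ft_force: [0.6, 0.1, -0.8]
finger_gap: 47.1
grip_force: 0.0
 t31.5 pos [ 468.1 -258.7  234.4] rpy [-180.     0.  -169.4] F [ 0.6  0.1 -0.8] gap 47.1 grip 0.0 j [ -34    6  105    0   69 -135]
turn first wz -0.000  shift [ 0.001 -0.006  0.024]
time: 32.02
tool_pos: [468.3, -259.0, 234.5]
tcp_rot: [-179.9, 0.1, -169.5]
ft_force: [3.8, 1.3, 3.7]
finger_gap: 22.4
grip_force: 48.8
time: 32.65
tool_pos: [468.2, -258.9, 254.9]
tcp_rot: [-180.0, 0.1, -169.5]
ft_force: [12.8, -5.3, -17.5]
finger_gap: 22.2
grip_force: 53.3
time: 33.02
tool_pos: [468.1, -258.9, 255.0]
tcp_rot: [-180.0, 0.1, -169.5]
ft_force: [16.7, -7.4, -24.7]
finger_gap: 21.9
grip_force: 52.5
```

Rod 3 is up (20.5 mm or more, at the stop with 25 N). Take fob 3.

```bash
python3 -m jog '0 0 .01 0 0 0 -.1;0 0 0 0 0 0 -.1;0 0 0 0 0 0 -.1;0 0 -.3 0 0 0 -.1;0 0 -.22 0 0 0 -.1'
python3 -m jog '-.36 0 0 0 0 0 -.1;-.34 0 0 0 0 0 -.1;0 0 .25 0 0 0 -.1;0 0 .25 0 0 0 -.1;0 0 0 0 0 0 -.1'
python3 -m jog '0 0 0 0 0 0 -.1'
python3 - <<'E'
from h import *
v=np.load("dock.npy"); s=state(); k=place(v,[(0,-33,82)])[0]; go(k[0],k[1],241.5,np.degrees(v[2]))
w=snapshot("wrist"); P=place(v,[(-70,-33,104),(-22,-33,82),(22,-33,82)]); print(proj(w,P).round()); cv2.imwrite("pics/w7.png",w["img"][60:320,180:460,::-1])
E
```

```text
time: 33.65
tool_pos: [467.8, -258.9, 309.9]
tcp_rot: [-180.0, 0.0, -169.5]
ft_force: [-0.0, -0.2, -0.5]
finger_gap: 47.0
grip_force: 0.0
time: 34.28
tool_pos: [535.6, -245.4, 256.4]
tcp_rot: [179.8, -0.2, -169.5]
ft_force: [0.3, 0.3, 0.5]
finger_gap: 47.3
grip_force: 0.0
time: 34.4
tool_pos: [536.9, -246.3, 259.8]
tcp_rot: [-180.0, 0.0, -169.5]
ft_force: [0.4, -0.4, -0.1]
finger_gap: 46.6
grip_force: 0.0
 t34.4 pos [ 536.9 -246.3  259.8] rpy [-180.     0.  -169.5] F [ 0.4 -0.4 -0.1] gap 46.6 grip 0.0 j [ -30   12   95    0   72 -130]
turn first wz -0.001  shift [-0.001 -0.001  0.183]
[[316. 134.]
 [317. 222.]
 [317. 292.]]
```

View pics/w7.png

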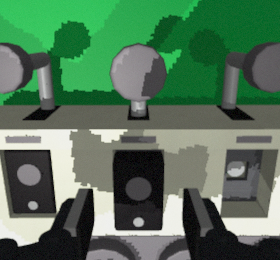

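Fob 3 stands proud at crop (138,190) between the fingers. Pocket 2, at crop (245,175), is empty with its rod down. Grip it.

```bash
python3 -m jog '0 0 .18 0 0 0 -.1;0 0 0 0 0 0 -.1;0 0 0 0 0 0 1;0 0 0 0 0 0 1;0 0 0 0 0 0 1' 80
python3 -m jog '0 0 0 0 0 0 1;0 0 -.3 0 0 0 1;0 0 -.3 0 0 .121 1;0 0 0 0 0 .121 1;0 0 0 0 0 .121 1'
python3 - <<'E'
from h import *
v=tray(("scene",)); state();k=place(v,[(-38,55,82)])[0]; go(k[0],k[1],300,np.degrees(v[2]))
E
```

```text
time: 35.08
tool_pos: [536.7, -246.1, 241.0]
tcp_rot: [-180.0, 0.0, -169.5]
ft_force: [-0.1, 0.2, -0.3]
finger_gap: 26.3
grip_force: 80.1
time: 35.7
tool_pos: [536.8, -246.1, 301.5]
tcp_rot: [-180.0, 0.1, 168.5]
ft_force: [0.3, 0.8, -0.2]
finger_gap: 25.8
grip_force: 80.5
tray [547.3 195.8] yaw -11.6 iou [0.987]
 t35.8 pos [ 536.7 -246.1  301.1] rpy [-180.     0.   168.2] F [ 0.6  0.1 -1.1] gap 25.8 grip 80.5 j [ -30   10   93    0   76 -108]
turn first wz -0.005  shift [1.161 4.9   0.011]
```

```bash
python3 -m jog '.13 .54 0 0 0 0 1;.13 .54 0 0 0 0 1;.13 .54 0 0 0 0 1;.13 .54 0 0 0 0 1;.13 .54 0 0 0 0 1'
python3 -m jog '.13 .55 0 0 0 0 1;.13 .55 0 0 0 0 1;.13 .55 0 0 0 0 1;.12 .55 0 0 0 0 1;0 0 .4 0 0 0 1'
python3 -m jog '0 0 .4 0 0 0 1;0 0 0 0 0 0 1;0 0 0 0 0 0 1'
python3 - <<'E'
from h import *
v=np.load("tray.npy"); state();k=place(v,[(-38,55,82)])[0]; go(k[0],k[1],181,np.degrees(v[2]))
E
```

```text
time: 36.38
tool_pos: [525.1, 33.2, 300.9]
tcp_rot: [180.0, 0.0, 168.9]
ft_force: [0.2, 0.4, 0.1]
finger_gap: 26.0
grip_force: 80.5
time: 37.0
tool_pos: [519.5, 261.8, 264.4]
tcp_rot: [179.7, 0.4, 169.1]
ft_force: [1.3, -0.3, -0.8]
finger_gap: 26.0
grip_force: 80.6
time: 37.38
tool_pos: [518.9, 257.3, 222.1]
tcp_rot: [180.0, 0.1, 168.8]
ft_force: [-0.1, 0.4, 0.3]
finger_gap: 26.4
grip_force: 80.5
 t37.4 pos [518.9 257.3 222.1] rpy [1.800e+02 1.000e-01 1.688e+02] F [-0.1  0.4  0.3] gap 26.4 grip 80.5 j [ 21  13  98   0  68 -57]
turn first wz 0.006  shift [-0.021  0.005  0.411]
```

```bash
python3 -m jog '-.02 0 .3 0 0 0 1;0 0 .07 0 0 0 1;0 0 0 0 0 0 1;0 0 0 0 0 0 1'
python3 -m jog '0 0 .03 0 0 0 1;0 0 0 0 0 0 1;0 0 0 0 0 0 1'
```

```text
time: 37.88
tool_pos: [521.0, 257.0, 185.4]
tcp_rot: [179.9, 0.1, 168.8]
ft_force: [0.2, 0.7, -0.6]
finger_gap: 25.8
grip_force: 80.5
time: 38.25
tool_pos: [520.4, 256.8, 180.9]
tcp_rot: [180.0, 0.0, 168.8]
ft_force: [-0.4, -0.1, 1.1]
finger_gap: 26.2
grip_force: 80.7
```

```bash
python3 -m jog '0 0 .01 0 0 0 1;0 0 0 0 0 0 1'
python3 -m jog '0 0 0 0 0 0 .05;0 0 0 0 0 0 .05;0 0 0 0 0 0 .05;0 0 -.3 0 0 0 .05;0 0 -.4 0 0 0 .05'
python3 -m jog '0 0 -.5 0 0 0 1;0 0 0 0 0 -.121 1;0 0 0 0 0 -.121 1;0 0 0 0 0 -.121 1;0 0 0 0 0 0 1' 50
python3 - <<'E'
from h import *
v=np.load("dock.npy");k=place(v,[(-70,-33,82)])[0];state(); go(k[0],k[1],300,np.degrees(v[2]))
E
```

```text
time: 38.5
tool_pos: [520.5, 256.9, 180.9]
tcp_rot: [-180.0, 0.0, 168.8]
ft_force: [-4.6, -2.7, 10.9]
finger_gap: 26.0
grip_force: 82.0
time: 39.12
tool_pos: [519.5, 256.5, 248.8]
tcp_rot: [-179.9, -0.2, 168.8]
ft_force: [0.7, 0.2, -0.3]
finger_gap: 40.5
grip_force: 0.0
time: 39.75
tool_pos: [520.3, 256.8, 299.6]
tcp_rot: [-180.0, -0.0, -169.5]
ft_force: [0.7, -0.2, -0.8]
finger_gap: 0.1
grip_force: 0.0
 t39.8 pos [520.3 256.8 299.6] rpy [-180.    -0.  -169.5] F [ 0.7 -0.2 -0.8] gap 0.1 grip 0.0 j [ 21   9  95   0  76 -79]
turn first wz -0.001  shift [ 1.461e+00 -4.976e+00 -4.000e-03]
```

```bash
python3 -m jog '.16 -.55 0 0 0 0 1;.16 -.55 0 0 0 0 1;.16 -.55 0 0 0 0 1;.16 -.55 0 0 0 0 1;.16 -.55 0 0 0 0 1'
python3 -m jog '.16 -.55 0 0 0 0 1;.16 -.56 0 0 0 0 1;.17 -.56 0 0 0 0 1;.17 -.56 0 0 0 0 1;0 0 0 0 0 0 1'
python3 -m jog '0 0 .15 0 0 0 1;0 0 .1 0 0 0 1;0 0 .05 0 0 0 1;0 0 .05 0 0 0 1;0 0 .06 0 0 0 1'
python3 -m jog '0 0 .04 0 0 0 1;0 0 .01 0 0 0 1;0 0 0 0 0 0 1'
```

```text
time: 40.38
tool_pos: [491.5, -29.9, 299.9]
tcp_rot: [-180.0, 0.0, -169.7]
ft_force: [1.3, -0.6, -0.1]
finger_gap: 0.2
grip_force: 0.0
time: 41.0
tool_pos: [466.9, -263.3, 299.8]
tcp_rot: [-179.9, -0.0, -169.9]
ft_force: [-1.3, 1.5, 1.1]
finger_gap: -0.1
grip_force: 0.0
time: 41.62
tool_pos: [468.1, -258.9, 258.5]
tcp_rot: [180.0, 0.0, -169.4]
ft_force: [-1.3, 2.3, 3.9]
finger_gap: -0.3
grip_force: 2.0
time: 42.0
tool_pos: [468.2, -259.2, 255.3]
tcp_rot: [180.0, 0.0, -169.4]
ft_force: [-7.2, 8.8, 18.5]
finger_gap: -0.1
grip_force: 9.3
```

Rod 3 is home. On to head 4.

```bash
python3 -m jog '0 0 -.36 0 0 0 -.1;0 -.33 0 0 0 0 -.1;0 -.33 0 0 0 0 -.1;0 0 0 0 0 0 -.1;0 0 .3 0 0 0 -.1'
python3 -m jog '0 0 .28 0 0 0 -.1;0 0 0 0 0 0 -.1;0 0 0 0 0 0 -.1'
python3 - <<'E'
from h import *
v=np.load("dock.npy"); s=state(); k=place(v,[(-70,-99,82)])[0]; go(k[0],k[1],232,np.degrees(v[2]))
E
python3 -m jog '0 0 0 0 0 0 1;0 0 0 0 0 0 1;0 0 0 0 0 0 1;0 0 0 0 0 0 1' 50
python3 -m jog '0 0 -.06 0 0 0 1;0 0 -.06 0 0 0 1;0 0 -.06 0 0 0 1;0 0 -.05 0 0 0 1;0 0 0 0 0 0 1'
python3 -m jog '0 0 -.01 0 0 0 1;0 0 0 0 0 0 1;0 0 0 0 0 0 1'
```

```text
time: 42.62
tool_pos: [481.0, -325.2, 261.7]
tcp_rot: [-179.8, 0.2, -169.5]
ft_force: [0.3, 0.2, 0.2]
finger_gap: 47.1
grip_force: 0.0
time: 43.0
tool_pos: [480.2, -324.2, 232.5]
tcp_rot: [-180.0, 0.0, -169.4]
ft_force: [0.5, -0.4, 0.3]
finger_gap: 46.9
grip_force: 0.0
 t43.0 pos [ 480.2 -324.2  232.5] rpy [-180.     0.  -169.4] F [ 0.5 -0.4  0.3] gap 46.9 grip 0.0 j [ -39   13   98    0   69 -140]
turn first wz -0.000  shift [-0.     0.001  0.005]
time: 43.5
tool_pos: [480.4, -324.1, 232.6]
tcp_rot: [-180.0, 0.1, -169.5]
ft_force: [0.7, 5.8, 3.0]
finger_gap: 22.1
grip_force: 48.8
time: 44.12
tool_pos: [480.4, -324.0, 254.1]
tcp_rot: [180.0, 0.1, -169.4]
ft_force: [7.1, 0.5, -9.0]
finger_gap: 21.9
grip_force: 53.8
time: 44.5
tool_pos: [480.3, -324.1, 254.2]
tcp_rot: [180.0, 0.1, -169.5]
ft_force: [9.9, -1.6, -15.7]
finger_gap: 22.0
grip_force: 53.1
```

```bash
python3 -m jog '0 0 .01 0 0 0 -.1;0 0 0 0 0 0 -.1;0 0 0 0 0 0 -.1;0 0 -.3 0 0 0 -.1;0 0 -.22 0 0 0 -.1'
python3 -m jog '-.36 0 0 0 0 0 -.1;-.34 0 0 0 0 0 -.1;0 0 .25 0 0 0 -.1;0 0 .25 0 0 0 -.1;0 0 0 0 0 0 -.1'
python3 -m jog '0 0 0 0 0 0 -.1'
python3 - <<'E'
from h import *
v=np.load("dock.npy"); s=state(); k=place(v,[(0,-99,82)])[0]; go(k[0],k[1],241.5,np.degrees(v[2]))
E
```

```text
time: 45.12
tool_pos: [480.0, -324.6, 308.1]
tcp_rot: [-180.0, 0.0, -169.5]
ft_force: [1.7, -0.4, 0.2]
finger_gap: 47.0
grip_force: 0.0
time: 45.75
tool_pos: [547.8, -311.0, 254.3]
tcp_rot: [179.8, -0.2, -169.5]
ft_force: [0.4, 0.4, 0.8]
finger_gap: 46.4
grip_force: 0.0
time: 45.88
tool_pos: [549.0, -311.9, 257.9]
tcp_rot: [-179.9, 0.0, -169.5]
ft_force: [0.5, -0.0, -0.0]
finger_gap: 46.8
grip_force: 0.0
 t45.9 pos [ 549.  -311.9  257.9] rpy [-179.9    0.  -169.5] F [ 0.5 -0.  -0. ] gap 46.8 grip 0.0 j [ -34   18   88    0   73 -135]
turn first wz -0.001  shift [-0.002  0.007  0.164]
```

```bash
python3 -m jog '0 0 .16 0 0 0 -.1;0 0 0 0 0 0 -.1;0 0 0 0 0 0 1;0 0 0 0 0 0 1;0 0 0 0 0 0 1' 80
python3 -m jog '0 0 0 0 0 0 1;0 0 -.3 0 0 0 1;0 0 -.3 0 0 .123 1;0 0 0 0 0 .123 1;0 0 0 0 0 .123 1'
python3 - <<'E'
from h import *
v=tray(("scene",)); state();k=place(v,[(38,55,82)])[0]; go(k[0],k[1],300,np.degrees(v[2]))
E
```

```text
time: 46.5
tool_pos: [548.8, -311.7, 241.0]
tcp_rot: [-180.0, 0.0, -169.5]
ft_force: [-0.5, 0.0, -1.5]
finger_gap: 26.2
grip_force: 80.1
time: 47.12
tool_pos: [548.9, -311.7, 301.5]
tcp_rot: [-180.0, 0.1, 168.2]
ft_force: [0.1, -0.9, -1.1]
finger_gap: 26.1
grip_force: 80.2
tray [547.3 195.8] yaw -11.6 iou [0.987]
 t47.2 pos [ 548.8 -311.6  301.1] rpy [-180.     0.   167.8] F [ 0.4  0.3 -0.5] gap 25.9 grip 80.2 j [ -34   16   86    0   77 -112]
turn first wz -0.011  shift [0.651 5.518 0.011]
```

```bash
python3 -m jog '.06 .55 0 0 0 -.01 1;.06 .55 0 0 0 0 1;.06 .55 0 0 0 0 1;.06 .55 0 0 0 0 1;.06 .55 0 0 0 0 1'
python3 -m jog '.07 .55 0 0 0 0 1;.07 .55 0 0 0 0 1;.07 .55 0 0 0 0 1;.07 .55 0 0 0 0 1;.07 .55 0 0 0 0 1'
python3 -m jog '0 0 .4 0 0 0 1;0 0 .3 0 0 0 1;0 0 0 0 0 0 1;0 0 0 0 0 0 1'
python3 - <<'E'
from h import *
v=np.load("tray.npy"); state();k=place(v,[(38,55,82)])[0]; go(k[0],k[1],181,np.degrees(v[2]))
E
```

```text
time: 47.8
tool_pos: [572.3, -34.2, 300.8]
tcp_rot: [180.0, 0.0, 169.1]
ft_force: [1.1, -0.0, -1.1]
finger_gap: 25.6
grip_force: 80.2
time: 48.42
tool_pos: [590.3, 242.5, 300.7]
tcp_rot: [180.0, 0.0, 169.1]
ft_force: [0.9, -0.4, -0.5]
finger_gap: 25.9
grip_force: 80.2
time: 48.92
tool_pos: [591.0, 240.7, 232.0]
tcp_rot: [180.0, 0.1, 169.0]
ft_force: [0.2, -0.2, -0.1]
finger_gap: 25.9
grip_force: 80.3
 t48.9 pos [591.  240.7 232. ] rpy [1.80e+02 1.00e-01 1.69e+02] F [ 0.2 -0.2 -0.1] gap 25.9 grip 80.3 j [ 18  21  88   0  71 -61]
turn first wz 0.010  shift [-0.041  0.023  0.51 ]
```

```bash
python3 -m jog '-.04 .02 .3 0 0 .01 1;0 0 .17 0 0 0 1;0 0 0 0 0 0 1;0 0 .03 0 0 0 1;0 0 0 0 0 0 1'
python3 -m jog '0 0 .01 0 0 0 1;0 0 0 0 0 0 1'
```

```text
time: 49.55
tool_pos: [595.2, 242.0, 181.7]
tcp_rot: [180.0, 0.1, 168.4]
ft_force: [-0.0, 0.1, -1.3]
finger_gap: 26.1
grip_force: 80.3
time: 49.8
tool_pos: [595.2, 242.0, 181.1]
tcp_rot: [180.0, 0.1, 168.4]
ft_force: [-1.9, -1.3, 5.9]
finger_gap: 26.1
grip_force: 81.0
```

```bash
python3 -m jog '0 0 0 0 0 0 .05;0 0 0 0 0 0 .05;0 0 0 0 0 0 .05;0 0 -.3 0 0 0 .05;0 0 -.4 0 0 0 .05'
python3 -m jog '0 0 -.5 0 0 0 1;0 0 0 0 0 -.123 1;0 0 0 0 0 -.123 1;0 0 0 0 0 -.122 1;0 0 0 0 0 0 1' 50
python3 - <<'E'
from h import *
v=np.load("dock.npy");k=place(v,[(-70,-99,82)])[0];state(); go(k[0],k[1],300,np.degrees(v[2]))
E
```

```text
time: 50.42
tool_pos: [594.0, 241.6, 248.7]
tcp_rot: [-179.9, -0.2, 168.4]
ft_force: [0.4, -0.6, 0.1]
finger_gap: 40.2
grip_force: 0.0
time: 51.05
tool_pos: [594.7, 241.9, 299.6]
tcp_rot: [-180.0, -0.0, -169.6]
ft_force: [-0.3, -0.8, -0.5]
finger_gap: 0.0
grip_force: 0.0
 t51.0 pos [594.7 241.9 299.6] rpy [-180.    -0.  -169.6] F [-0.3 -0.8 -0.5] gap 0.0 grip 0.0 j [ 18  18  85   0  78 -83]
turn first wz -0.002  shift [ 2.165e+00 -5.353e+00 -4.000e-03]
```

```bash
python3 -m jog '.21 -.53 0 0 0 0 1;.21 -.53 0 0 0 0 1;.21 -.53 0 0 0 0 1;.21 -.53 0 0 0 0 1;.21 -.53 0 0 0 0 1'
python3 -m jog '.22 -.54 0 0 0 0 1;.22 -.54 0 0 0 0 1;.22 -.54 0 0 0 0 1;.23 -.54 0 0 0 0 1;.22 -.54 0 0 0 0 1'
python3 -m jog '0 0 0 0 0 0 1;0 0 .15 0 0 0 1;0 0 .1 0 0 0 1;0 0 .05 0 0 0 1;0 0 .05 0 0 0 1'
python3 -m jog '0 0 .06 0 0 0 1;0 0 .04 0 0 0 1;0 0 .01 0 0 0 1;0 0 0 0 0 0 1'
```

```text
time: 51.68
tool_pos: [539.1, -39.5, 299.8]
tcp_rot: [-180.0, 0.0, -169.7]
ft_force: [0.9, 0.1, -0.1]
finger_gap: -0.2
grip_force: 0.0
time: 52.3
tool_pos: [479.0, -325.3, 299.9]
tcp_rot: [-180.0, 0.0, -169.7]
ft_force: [0.5, 0.3, 0.6]
finger_gap: -0.1
grip_force: 0.0
time: 52.92
tool_pos: [479.9, -322.5, 264.3]
tcp_rot: [179.9, -0.0, -169.5]
ft_force: [-2.1, 2.7, 3.4]
finger_gap: -0.2
grip_force: 1.9
time: 53.42
tool_pos: [480.0, -323.1, 255.3]
tcp_rot: [180.0, 0.0, -169.5]
ft_force: [-6.6, 9.6, 16.9]
finger_gap: 0.1
grip_force: 8.6
```

All rods home. I'll retreat and check the end state in both fixed views.

```bash
python3 -m jog '0 0 -.4 0 0 0 1;0 0 -.6 0 0 0 1;.5 0 -.3 0 0 0 1;.3 0 -.3 0 0 0 1;0 0 0 0 0 0 1'
python3 - <<'E'
from h import *
tray(("scene",)); a=snapshot("scene")["img"][110:400,190:490,::-1]; b=snapshot("side")["img"][120:340,230:450,::-1]
cv2.imwrite("pics/f1.png",np.hstack([cv2.resize(a,(414,400),interpolation=2),cv2.resize(b,(386,400),interpolation=2)]))
E
```

```text
time: 54.05
tool_pos: [400.1, -339.1, 416.9]
tcp_rot: [-179.7, 0.2, -169.6]
ft_force: [0.3, -1.3, -0.1]
finger_gap: 0.1
grip_force: 0.0
tray [547.3 195.8] yaw -11.6 iou [0.987]
```

View pics/f1.png

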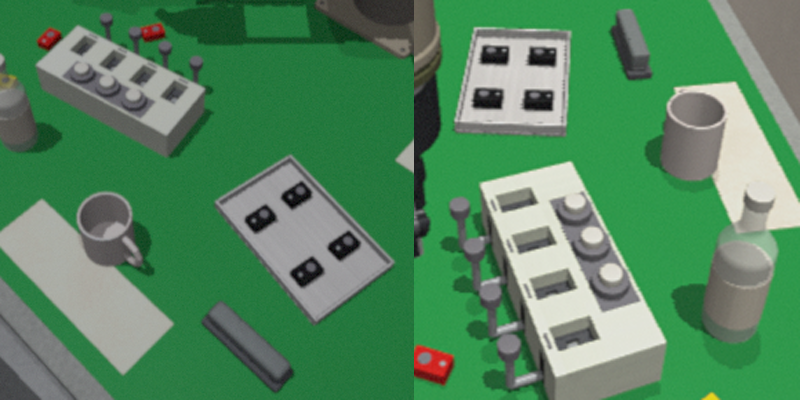

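The final picture shows four fobs flat and apart in the tray at (262,218), (297,194), (344,245) and (307,271). All four pockets are empty, the handles are level and low, and the mug, bottle and stapler are where they were.

```bash
python3 -c "
from bench import *
print(hand_in())"
```

```text
the job is handed in; nothing more can be done
None
```

The job is done and handed in at about 54 s: I pressed the left, right and middle keys in that order, and all four fobs lie flat and apart in the tray. All four rods are home, and the mug, bottle and stapler look undisturbed in the final pictures.

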